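# Tip the chocolates into the blue dish from close above it

## Task

Tip both gold chocolates out of the steel scoop into the blue dish, not the white one. Bring the scoop's spout down close over the blue dish, no more than about three centimetres above its rim, while the chocolates are still lying in the scoop, and only then tip it, so that they roll in and none bounces out. Leave the dish where it stands, then set the empty scoop down upright on the worktop or hob and let go.

Things in the scene. Friction and masses are not known exactly. Their poses are not given: they have to be found in the camera images.
- scoop: Steel scoop 136 x 64 mm, 0.16 kg. Origin: on its foot plane below the spout's lip; spout points along -x, z up. Walls 33 mm high, lip 12 mm up, floor falls 4 deg to the back wall (x = 121 mm). Pale wooden bar handle over it along x: x = 36 to 136, 14 mm thick in y, z = 74 to 92 mm, post at x = 122 to 136; grasp from above across y at x = 75, z = 83. Spout first points roughly at the robot; stands on the black hob (z = 5 mm).
- blue_dish: Shallow round dish of blue ceramic, loose, 134 mm across the rim, 22 mm high, inner floor 5 mm up and about 100 mm across. Origin: centre of its underside; z up. It stands on the white worktop. A white dish of the same form, also on the worktop, is not wanted.
- choc_a: Chocolate ball in gold foil, 24 mm diameter, 12 g; origin at its centre. Starts in the scoop near the back wall. It stays there while the scoop is level, starts to roll out at about 5 to 15 degrees of tilt, spout down, and has left it by 30 degrees.
- choc_b: The second, like choc_a, beside it in the scoop.

How it is judged:
By the outcome, as a careful person would: the job done as asked, in the order asked, and still so for the second after the job is handed in, with the robot touching nothing.
It also fails if it takes over 69 s, if anything falls off the work surface, if the arm or the gripper's body presses on something with over 40 N, if the wrist force passes 120 N, or if a joint passes its speed limit or range.

## Robot

A 7-joint arm with a two-finger parallel gripper is mounted at the origin on a cart in front of the work surface, level with it; the furniture and walls round the work are solid. World frame = base frame: x ahead of the robot, y to its left, z up, the work surface at z = 0. Lengths are in m, angles in rad, forces in N, time in s.
With the tool pointing down it reaches from about 0.425 to 0.925 m from the base axis. Payload 6.8 kg.
Tool frame: the origin (TCP) lies at the very end of the fingers, on their centre line; the grasp point (between the pads) lies 19 mm behind it; z points along the fingers, y is the line along which they close (so a half turn about z gives the same grasp; the last joint's range is limited). The gripper opens to 85 mm and grips with 20 to 120 N. Pads are 22 mm wide; open, the fingers measure 114 mm over their backs; the gripper's body (76 mm by 85 mm) begins 54 mm behind the grasp point. The pads swing forward as they close: fully open they stand 13 mm farther back than shut.
Start: joints at [-1.355, 0.477, 0.022, 1.555, -0.011, 1.109, -0.083], TCP at [0.215, 0.64, 0.231] pointing down, gripper open.
Joint ranges: [-2.96, 2.96], [-0.34, 2.1], [-1.41, 1.46], [0.24, 2.44], [-1.37, 4.51], [0.17, 1.92], [-2.96, 2.96]. Speed limits (rad/s): [2.39, 2.39, 3.14, 3.14, 3.14, 3.14, 3.14].

## Interface

Orientations are given as a unit quaternion [w, x, y, z].
In Python, from station import bot gives the robot as it stands.
- The arm moves only by the tool apply_moves, never from a script. Its argument "deltas" is a list of rows, each a list of 3 entries, a list of its own where there are three numbers: the closure, from 0 (fully open) to 1 (shut), then the shift along the tool's x, y, z in units of 0.2 m (1.0 is 0.2 m), then the turn about the tool's z in units of 2 pi rad (1.0 is 2 pi rad). A call has 1 to 12 rows; each row is the pose to reach, as a shift and turn from the pose commanded when the call began, along the tool's axes at that moment, turning the shorter way round; what a row does not reach only later rows make up. A row lasts 1/10 s, in which the tool goes at most 50 mm and 8.59 degrees, less where a joint would pass 70% of its speed; a pose out of reach is approached as far as the arm can. A call with a number of a shift or a turn outside -1 to 1 is refused whole. A call with a gripper value outside its range is refused whole. The fingers move at their own pace and stop on an object; "squeeze" is the grip in N (left out, the last holds). Time passes only in rows, so rows that repeat a pose let the fingers close. It gives the time, the measured TCP pose, the force, the opening and the grip force at its end, in the units of the state.
- bot.get_obs(): the state, without advancing time (a new reading comes with each control period).
- bot.read_camera(name): name is "scene" or "top"; returns a dict with "color" (420x560x3 uint8, red, green, blue), "intrinsics" (3x3 intrinsics, pixels), "k1" (the pictures are not rectified: a ray, as slopes to the right and down, at radius r is drawn at 1 + k1 r^2 times it, then the intrinsics apply), "pose" (4x4, takes a point from camera to world coordinates). Camera axes: x right, y down, z forward; pixel columns grow to the right and rows downward; lengths in m; the calibration is good to about 2 mm. A picture is of the moment at which its call begins. There is no depth.
- bot.hand_in(): hands the job in; it is judged then, once.
Trained networks look in a picture, given as the dict that the camera call returned (one of the last four; its "shot" number tells which), for a name from the list of things; names that differ only in an ending like _2 or _b are one class to them, and where a whole thing is asked for, a point or a joint stands for the part that bears it (a point fixed in the world has none). Each returns a list of dicts, best first, with "confidence" (0 to 1); they miss things now and then, are a little off and sometimes report something else, mostly with a low value. They report only what shows in the picture. A call takes as long as a camera call.
- bot.look_for(picture, target): "point" ([x, y, z] in m, in world coordinates, good to about 4 mm: the middle of the surface that is visible of it).
The state is a dict: "t": time; "q": joint angles; "joint_vel": joint speeds; "joint_torque": joint torques, N m; "eef_pos": TCP position; "tool_rot": TCP orientation; "contact_force": force on the tool from outside, world axes, zero at the start; "torque": the same for the moment, N m; "gripper_width": opening from 0.0 (shut) to 1.0 (fully open); "grasp_force": force on a finger pad.
Only numpy, scipy, OpenCV 4.12 (cv2) and the standard library are available. Lean on these libraries where they do the work, as an engineer would, in place of code of your own. Each camera call takes 0.05 s, during which the arm holds its last target. There are 200 camera calls.

## Working session

There is one attempt and no reset: what is moved stays moved. The work goes in short steps, Python scripts to look and compute and a tool call to move; the robot and the scene stay as the last step left them, time stands still between calls to the robot, and variables do not carry over. Pictures are saved under pics/ and viewed, at most 10 in all, crops included, and the job is handed in when it is done.

Besides the shell and the picture viewer there is one more tool, called as name(argument=value, ...), one argument or row to a line, values as JSON. apply_moves: Moves the arm, as the interface text tells. Its arguments: {"type":"object","properties":{"deltas":{"type":"array","items":{"type":"array"}},"squeeze":{"type":"number"}},"required":["deltas"]}

```bash
mkdir -p pics; ls
cat > h.py <<'E'
import numpy as np, cv2
from station import bot
from scipy.spatial.transform import Rotation as R
def rot(o): w,x,y,z=o["tool_rot"]; return R.from_quat([x,y,z,w])
def save(p,n): cv2.imwrite(f"pics/{n}.png",p["color"][:,:,::-1])
def proj(p,X):
    T=np.linalg.inv(p["pose"]); c=T[:3,:3]@np.array(X)+T[:3,3]; s=c[:2]/c[2]
    s=s*(1+p["k1"]*(s@s)); K=p["intrinsics"]; return K[:2,:2]@s+K[:2,2]
def pix(p,uv,z):
    K=np.array(p["intrinsics"]); d=(np.array(uv)-K[:2,2])/[K[0,0],K[1,1]]; s=d.copy()
    for _ in range(20): s=d/(1+p["k1"]*(s@s))
    T=np.array(p["pose"]); r=T[:3,:3]@[s[0],s[1],1]; o=T[:3,3]; return o+r*(z-o[2])/r[2]
E
python3 - <<'E'
from h import *
np.set_printoptions(precision=4,suppress=True)
print(bot.get_obs())
for n in("scene","top"):
    p=bot.read_camera(n); save(p,n+"0"); print(n,p["pose"],p["k1"])
    for t in("scoop","blue_dish","choc_a"):
        for d in bot.look_for(p,t)[:3]: print(t,np.array(d["point"]),d["confidence"],proj(p,d["point"]))
E
```

```text
pics
{'t': 0.0, 'q': array([-1.3551,  0.4778,  0.0224,  1.5565, -0.0115,  1.1093, -0.0831]), 'joint_vel': array([ 0.0012, -0.0007,  0.0002, -0.    ,  0.0012, -0.0002,  0.0005]), 'joint_torque': array([  0.0002, -59.6447,   1.6079, -28.1201,   0.0124,   0.0094,
        -0.    ]), 'eef_pos': array([0.2146, 0.6393, 0.2303]), 'tool_rot': array([-0.0001,  0.1612,  0.9869, -0.0009]), 'contact_force': array([ 0.551 , -0.2841,  0.5095]), 'torque': array([-0.0209,  0.0527, -0.0002]), 'grasp_force': 0.0, 'gripper_width': 1.000560895840156}
scene [[ 0.195  -0.4053  0.8932 -0.7061]
 [-0.9805 -0.1041  0.1668 -0.0776]
 [ 0.0254 -0.9082 -0.4177  0.6211]
 [ 0.      0.      0.      1.    ]] 0.05148117760342674
scoop [0.5681 0.3775 0.0215] 0.9 [208.0516 201.2185]
blue_dish [0.5524 0.2228 0.0202] 0.57 [257.1422 209.1608]
choc_a [0.5944 0.3873 0.0266] 0.56 [207.718  195.9499]
choc_a [0.579  0.4089 0.0263] 0.43 [199.1971 197.2811]
top [[-0.0091 -0.9914  0.1305  0.357 ]
 [-0.9975 -0.0002 -0.0713  0.2154]
 [ 0.0707 -0.1308 -0.9889  1.2727]
 [ 0.      0.      0.      1.    ]] -0.09804056126436139
scoop [0.5526 0.3698 0.0141] 0.69 [173.9535 198.1993]
blue_dish [0.5495 0.1748 0.0037] 0.84 [253.1018 200.1716]
choc_a [0.6003 0.3833 0.0281] 0.51 [168.0657 178.022 ]
```

View pics/scene0.png

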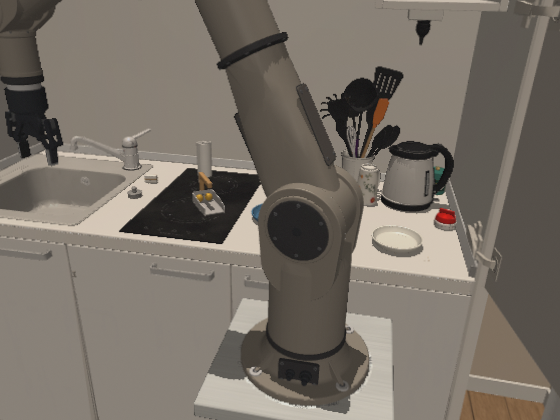

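View pics/top0.png

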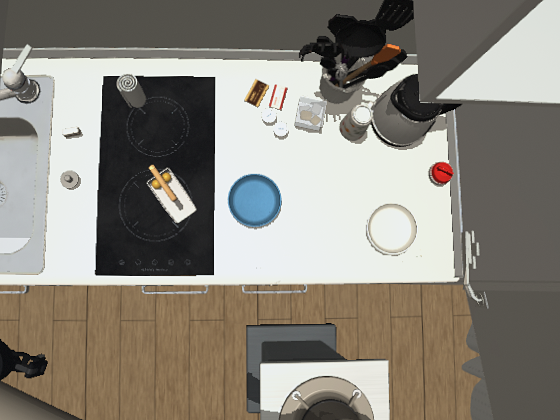

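The scene view shows the scoop on the hob at about (208,201), with both gold balls at its back. The blue dish at (262,212) is half hidden by the arm, and the white dish is at (397,240). The top view shows the handle running from (152,165) to (181,208), the spout near (190,220), the blue dish at (255,200) and the white dish at (392,228).

The moves can't tilt the tool. I'll grip the very end of the handle so the scoop can pivot between the pads when the squeeze is low.

Run:
```python
from h import *
np.set_printoptions(precision=4,suppress=True)
p=bot.read_camera("top"); im=p["color"]; hsv=cv2.cvtColor(im,cv2.COLOR_RGB2HSV)
blue=cv2.inRange(hsv,(95,80,60),(125,255,255)); n,l,s,c=cv2.connectedComponentsWithStats(blue)
k=1+np.argmax(s[1:,4]); cn,_=cv2.findContours((l==k).astype('uint8'),0,1); e=cv2.fitEllipse(max(cn,key=len))
print("dish",e,pix(p,e[0],.022)); print("diam",np.linalg.norm(pix(p,(e[0][0]-e[1][0]/2,e[0][1]),.022)-pix(p,(e[0][0]+e[1][0]/2,e[0][1]),.022)))
cv2.imwrite("pics/crop1.png",cv2.resize(im[150:235,130:215,::-1],None,fx=7,fy=7,interpolation=cv2.INTER_CUBIC))
o=bot.get_obs(); print(rot(o).as_matrix())
```

```text
dish ((254.05413818359375, 199.8694610595703), (51.78639221191406, 52.4968147277832), 98.83079528808594) [0.5475 0.173  0.022 ]
diam 0.12745486375947995
[[-0.9481  0.3181 -0.    ]
 [ 0.3181  0.9481 -0.0001]
 [-0.     -0.0001 -1.    ]]
```

View pics/crop1.png

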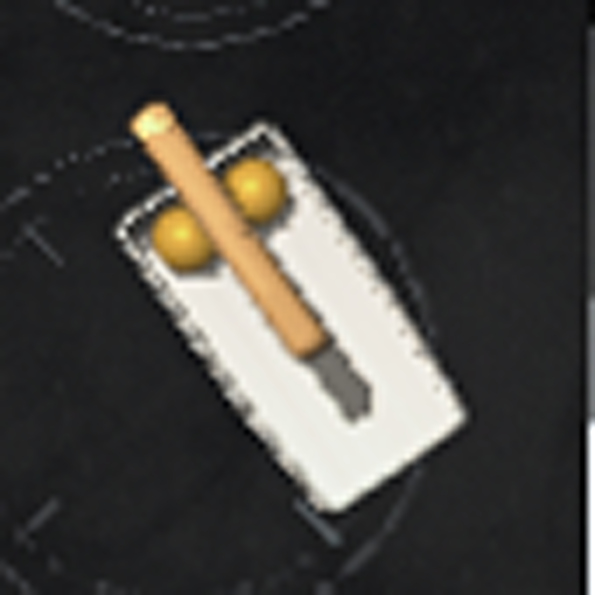

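The crop shows the handle's back end at crop (152,110) and front end at (310,352). The spout corners are at (330,512) and (467,415), the back-wall corners at (118,230) and (268,123), and both balls lie at the back wall.

Run:
```python
from h import *
np.set_printoptions(precision=4,suppress=True)
p=bot.read_camera("top")
f=lambda u,v,z: pix(p,(130+u/7-.5+.5/7,150+v/7-.5+.5/7),z)
A=f(152,110,.097);B=f(310,352,.097);L=(f(330,512,.017)+f(467,415,.017))/2;K=(f(118,230,.038)+f(268,123,.038))/2
print("back end",A,"front",B,"len",np.linalg.norm(A-B),"lip",L,"back",K,"len",np.linalg.norm((L-K)[:2]),"width",np.linalg.norm(f(330,512,.017)-f(467,415,.017)))
for a,b in((B,A),(L,K)): print(np.degrees(np.arctan2(*(b-a)[1::-1])))
print("lip to end",np.linalg.norm((A-L)[:2]))
d=(K-L)[:2]/np.linalg.norm((K-L)[:2]); e=(A-B)[:2]/np.linalg.norm((A-B)[:2]); d=(d+e); d/=np.linalg.norm(d)
o=(L[:2]+K[:2]-.121*d)/2; o=(o+(A[:2]+B[:2])/2-.086*d)/2
print("origin",o,"dir",d,np.degrees(np.arctan2(d[1],d[0])))
ob=bot.get_obs();M=rot(ob).as_matrix();t=np.r_[o+.131*d,.2]; print("end target",t,"shift/0.2",M.T@(t-ob["eef_pos"])/.2,"tool x ang",np.degrees(np.arctan2(M[1,0],M[0,0])))
```

```text
back end [0.6168 0.4133 0.097 ] front [0.5359 0.3598 0.097 ] len 0.09701957170021966 lip [0.5087 0.3382 0.017 ] back [0.6064 0.4085 0.038 ] len 0.1202998325455974 width 0.058241127125710106
33.50668249810022
35.76585269203897
lip to end 0.13160686338102584
origin [0.5067 0.3383] dir [0.8228 0.5684] 34.63626759506959
end target [0.6144 0.4128 0.2   ] shift/0.2 [-2.256  -0.4409  0.1563] tool x ang 161.44919050111005
```

apply_moves(
  deltas=[
    [0,[-0.15,-0.03,0],0],
    [0,[-0.4,-0.08,0],0],
    [0,[-0.65,-0.13,0],0],
    [0,[-0.9,-0.18,0],0],
    [0,[-1,-0.2,0],0],
    [0,[-1,-0.2,0],0],
  ],
)

```text
t: 1.1
eef_pos: [0.3973, 0.5345, 0.2315]
tool_rot: [0.001, 0.165, 0.986, -0.0]
contact_force: [-0.6, 1.3, 0.3]
gripper_width: 1.001
grasp_force: 0.0
```

apply_moves(
  deltas=[
    [0,[-0.2,-0.03,0],-0.02],
    [0,[-0.4,-0.08,0],-0.04],
    [0,[-0.65,-0.13,0],-0.06],
    [0,[-0.9,-0.18,0],-0.08],
    [0,[-1,-0.2,0],-0.1],
    [0,[-1,-0.2,0],-0.125],
    [0,[-1,-0.2,0],-0.148],
    [0,[-1,-0.2,0],-0.148],
  ],
)

```text
t: 1.9
eef_pos: [0.5678, 0.4377, 0.2312]
tool_rot: [-0.0, -0.3, 0.954, 0.001]
contact_force: [-0.2, 0.1, 0.5]
gripper_width: 1.002
grasp_force: 0.0
```

Run:
```python
from h import *
np.set_printoptions(precision=4,suppress=True)
p=bot.read_camera("top"); save(p,"top2")
ob=bot.get_obs();M=rot(ob).as_matrix();print(ob["q"],ob["eef_pos"],ob["t"],np.degrees(np.arctan2(M[1,0],M[0,0])))
t=np.array([.6144,.4128,.089]); print(M.T@(t-ob["eef_pos"])/.2)
```

```text
[-0.6861  0.5501 -0.0873  1.435   0.0485  1.1587  1.3951] [0.5677 0.4378 0.2313] 1.95 -145.3739457190647
[-0.1212 -0.2363  0.711 ]
```

apply_moves(
  deltas=[
    [0,[-0.05,-0.08,0.1],0],
    [0,[-0.1,-0.16,0.25],0],
    [0,[-0.146,-0.236,0.4],0],
    [0,[-0.146,-0.236,0.55],0],
    [0,[-0.146,-0.236,0.65],0],
    [0,[-0.146,-0.236,0.7],0],
    [0,[-0.146,-0.236,0.72],0],
    [0,[-0.146,-0.236,0.72],0],
  ],
)

```text
t: 2.75
eef_pos: [0.6193, 0.4154, 0.0877]
tool_rot: [0.0, -0.298, 0.955, 0.0]
contact_force: [0.3, -0.8, 0.1]
gripper_width: 1.002
grasp_force: 0.0
```

Run:
```python
from h import *
np.set_printoptions(precision=4,suppress=True)
ob=bot.get_obs();M=rot(ob).as_matrix();print(ob["eef_pos"],ob["t"],ob["contact_force"],M[:,2])
o=np.array([.5067,.3383]);d=np.array([.8228,.5684]);r=ob["eef_pos"][:2]-o;print("scoop x",r@d,"y",r@[-d[1],d[0]])
p=bot.read_camera("scene"); cv2.imwrite("pics/s3.png",cv2.resize(p["color"][120:240,140:280,::-1],None,fx=5,fy=5,interpolation=cv2.INTER_CUBIC))
```

```text
[0.6193 0.4154 0.0877] 2.75 [ 0.2507 -0.8236  0.079 ] [ 0.0004  0.0004 -1.    ]
scoop x 0.13642634293575817 y -0.0005697533289211187
```

View pics/s3.png

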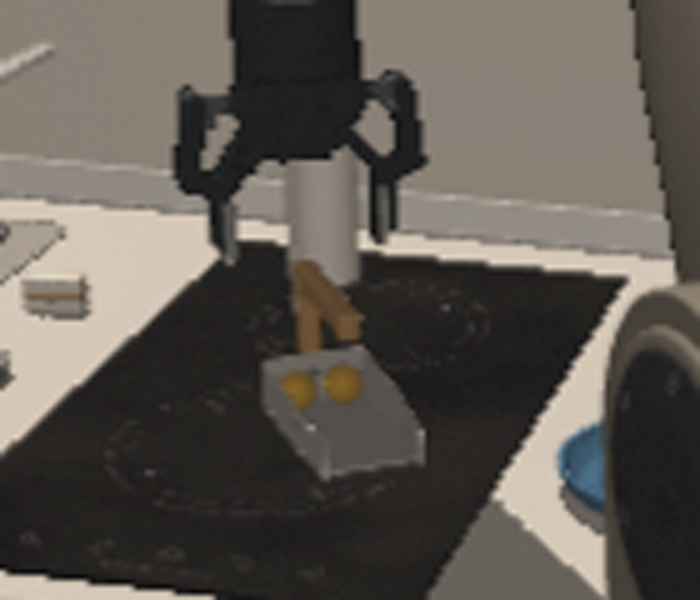

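The open fingers at crop (228,250) and (383,235) straddle the handle's back end at (305,268), and both balls are in the scoop. I'll close at low squeeze first to try the pivot.

apply_moves(
  deltas=[
    [0.5,[0,0,0],0],
    [1,[0,0,0],0],
    [1,[0,0,0],0],
    [1,[0,0,0],0],
    [1,[0,0,0],0],
    [1,[0,0,0],0],
    [1,[0,0,0],0],
    [1,[0,0,0],0],
  ],
  squeeze=20,
)

```text
t: 3.6
eef_pos: [0.6194, 0.4149, 0.0875]
tool_rot: [0.0, -0.298, 0.954, 0.0]
contact_force: [-0.4, 0.7, 1.2]
gripper_width: 0.157
grasp_force: 23.0
```

```bash
cat > st.py <<'E'
from h import *
np.set_printoptions(precision=4,suppress=True)
F=[];T=[]
for _ in range(6):
    p=bot.read_camera("scene"); ob=bot.get_obs(); F.append(ob["contact_force"]);T.append(ob["torque"])
print(ob["t"],ob["eef_pos"],"F",np.mean(F,0),"T",np.mean(T,0),ob["gripper_width"],ob["grasp_force"])
E
python3 st.py
```

```text
3.9 [0.6194 0.4148 0.0874] F [-0.3258  0.4617  1.37  ] T [ 0.14    0.0897 -0.0223] 0.152892386709253 23.026431798934937
```

apply_moves(
  deltas=[
    [1,[0,0,-0.01],0],
    [1,[0,0,-0.02],0],
    [1,[0,0,-0.03],0],
    [1,[0,0,-0.03],0],
    [1,[0,0,-0.03],0],
    [1,[0,0,-0.03],0],
  ],
  squeeze=20,
)

```text
t: 4.5
eef_pos: [0.6193, 0.4145, 0.0931]
tool_rot: [-0.0, -0.298, 0.954, -0.0]
contact_force: [-0.4, 0.8, -1.5]
gripper_width: 0.154
grasp_force: 22.7
```

```bash
cat >> st.py <<'E'
import sys
cv2.imwrite(f"pics/{sys.argv[1]}.png",cv2.resize(p["color"][120:240,140:280,::-1],None,fx=5,fy=5,interpolation=cv2.INTER_CUBIC))
E
python3 st.py s4
```

```text
4.8 [0.6194 0.4147 0.0932] F [-0.0167 -0.0853 -1.8281] T [ 0.0405 -0.078   0.01  ] 0.1532108055547902 22.701621651649475
```

View pics/s4.png

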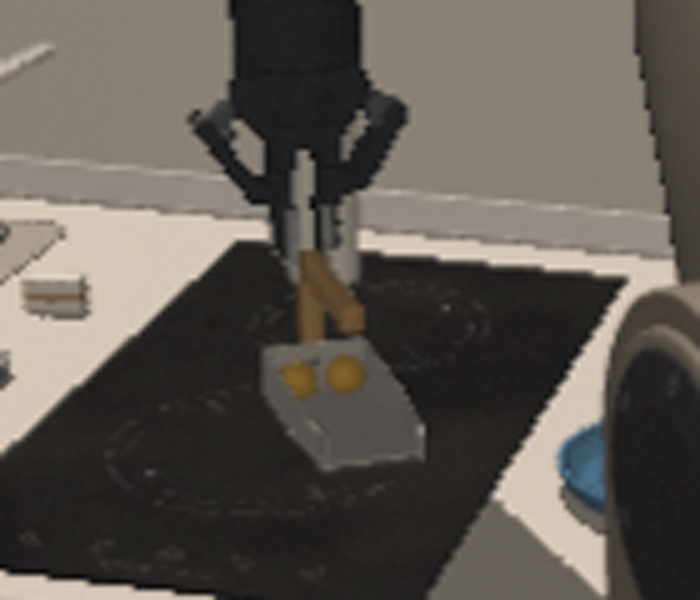

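The scoop hangs level about 6 mm clear of the hob: the wrist reads its full weight of 1.8 N, and the balls are still in at crop (300,378) and (345,373). At 20 N it doesn't pivot. I'll see whether commanding the closure near the contact width gives a lighter grip, while it is still low and safe.

apply_moves(
  deltas=[
    [0.88,[0,0,0],0],
    [0.88,[0,0,0],0],
    [0.87,[0,0,0],0],
    [0.87,[0,0,0],0],
  ],
  squeeze=20,
)

```text
t: 5.2
eef_pos: [0.6194, 0.4146, 0.0933]
tool_rot: [0.0, -0.298, 0.954, 0.0]
contact_force: [0.3, -0.5, -1.6]
gripper_width: 0.153
grasp_force: 22.7
```

```bash
python3 st.py s5
```

```text
5.5 [0.6194 0.4146 0.0933] F [-0.0928  0.0494 -1.9343] T [ 0.0507 -0.07    0.0176] 0.1552997609837372 22.70169496536255
```

apply_moves(
  deltas=[
    [0.86,[0,0,0],0],
    [0.86,[0,0,0],0],
    [0.855,[0,0,0],0],
    [0.855,[0,0,0],0],
  ],
)

```text
t: 5.9
eef_pos: [0.6194, 0.4147, 0.0933]
tool_rot: [0.0, -0.298, 0.954, 0.0]
contact_force: [0.7, -0.6, -1.3]
gripper_width: 0.158
grasp_force: 22.7
```

```bash
python3 st.py s5
```

```text
6.2 [0.6194 0.4147 0.0933] F [ 0.0055  0.2591 -1.803 ] T [ 0.0468 -0.0513 -0.0291] 0.1540460789136699 22.701643109321594
```

apply_moves(
  deltas=[
    [0.85,[0,0,0],0],
    [0.85,[0,0,0],0],
  ],
)

```text
t: 6.4
eef_pos: [0.6194, 0.4147, 0.0933]
tool_rot: [0.0, -0.298, 0.954, 0.0]
contact_force: [-0.2, 0.2, -2.5]
gripper_width: 0.151
grasp_force: 22.7
```

apply_moves(
  deltas=[
    [0.846,[0,0,0],0],
    [0.846,[0,0,0],0],
  ],
)

```text
t: 6.6
eef_pos: [0.6194, 0.4147, 0.0933]
tool_rot: [-0.0, -0.298, 0.954, 0.0]
contact_force: [-0.7, -0.2, -2.8]
gripper_width: 0.154
grasp_force: 18.4
```

apply_moves(
  deltas=[
    [0.843,[0,0,0],0],
    [0.843,[0,0,0],0],
  ],
)

```text
t: 6.8
eef_pos: [0.6194, 0.4147, 0.0933]
tool_rot: [0.0, -0.298, 0.954, 0.0]
contact_force: [0.6, -0.4, -1.3]
gripper_width: 0.156
grasp_force: 12.8
```

```bash
python3 st.py s5
```

```text
7.1 [0.6194 0.4147 0.0933] F [-0.2294  0.094  -1.5986] T [ 0.0349 -0.0803 -0.0182] 0.15690797453783029 12.796431630849838
```

Commanding closures near contact gives a finely graded grip, about 1.9 N per 0.001. I'll keep easing to find the force at which it pivots.

apply_moves(
  deltas=[
    [0.841,[0,0,0],0],
    [0.841,[0,0,0],0],
  ],
)

```text
t: 7.3
eef_pos: [0.6194, 0.4147, 0.0933]
tool_rot: [-0.0, -0.298, 0.954, 0.0]
contact_force: [0.0, 0.5, -1.7]
gripper_width: 0.16
grasp_force: 9.1
```

```bash
python3 st.py s5
```

```text
7.6 [0.6194 0.4147 0.0933] F [-0.0605  0.0524 -1.6739] T [ 0.0285 -0.0366  0.0016] 0.1575596248819413 9.083804190158844
```

apply_moves(
  deltas=[
    [0.8395,[0,0,0],0],
    [0.8395,[0,0,0],0],
  ],
)

```text
t: 7.8
eef_pos: [0.6194, 0.4147, 0.0933]
tool_rot: [-0.0, -0.298, 0.954, -0.0]
contact_force: [0.2, 0.3, -1.4]
gripper_width: 0.161
grasp_force: 6.3
```

```bash
python3 st.py s6
```

```text
8.1 [0.6194 0.4147 0.0933] F [-0.2804 -0.1157 -1.3891] T [ 0.0169 -0.0283 -0.0181] 0.1598597719772514 6.2923116981983185
```

View pics/s6.png

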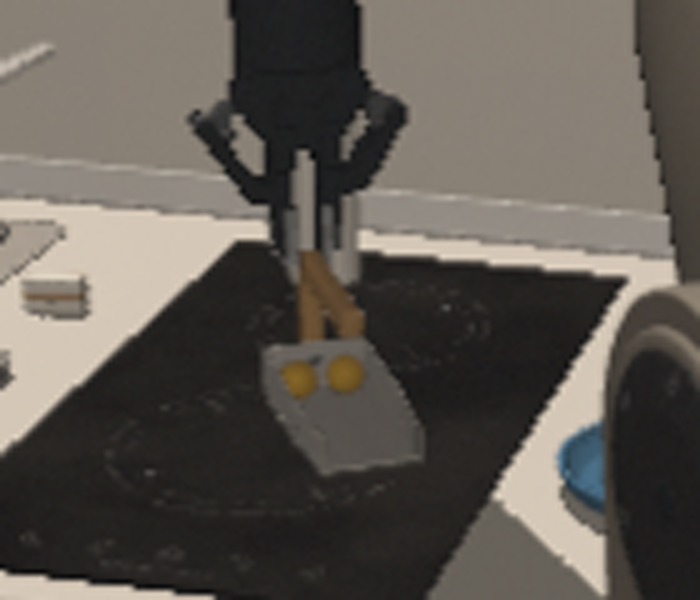

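The pivot works: between about 13 N and 9 N of grip the spout dropped onto the hob (lip at crop row 470, was 466), with the balls still at the back. The plan:
1. Press the scoop flat again, clamp it hard and carry it level.
2. Let its foot rest on the near rim of the blue dish with the lip inside, ease the grip, then lift the handle end slowly.

apply_moves(
  deltas=[
    [0.8395,[0,0,0.01],0],
    [0.8395,[0,0,0.02],0],
    [0.8395,[0,0,0.032],0],
    [0.8395,[0,0,0.032],0],
    [0.8395,[0,0,0.032],0],
    [0.9,[0,0,0.032],0],
    [1,[0,0,0.032],0],
    [1,[0,0,0.032],0],
    [1,[0,0,0.032],0],
  ],
  squeeze=80,
)

```text
t: 9.0
eef_pos: [0.6196, 0.4148, 0.0872]
tool_rot: [0.0, -0.298, 0.954, 0.0]
contact_force: [0.5, 0.4, 2.0]
gripper_width: 0.129
grasp_force: 78.3
```

```bash
python3 st.py s7
```

```text
9.3 [0.6196 0.4148 0.0871] F [0.7477 0.4391 2.467 ] T [ 0.1214 -0.1098  0.0085] 0.12369931662060878 78.3664619922638
```

apply_moves(
  deltas=[
    [1,[0,0,-0.01],0],
    [1,[0,0,-0.03],0],
    [1,[0,0,-0.06],0],
    [1,[0,0,-0.09],0],
    [1,[0,0,-0.12],0],
    [1,[0,0,-0.15],0],
    [1,[0,0,-0.18],0],
    [1,[0,0,-0.2],0],
    [1,[0,0,-0.21],0],
    [1,[0,0,-0.21],0],
    [1,[0,0,-0.21],0],
  ],
  squeeze=80,
)

```text
t: 10.4
eef_pos: [0.6192, 0.4146, 0.1286]
tool_rot: [-0.0, -0.298, 0.954, -0.0]
contact_force: [0.5, -0.1, -1.7]
gripper_width: 0.124
grasp_force: 78.2
```

```bash
python3 st.py s8
```

```text
10.7 [0.6193 0.4146 0.1287] F [ 0.0069 -0.0747 -1.8402] T [ 0.048  -0.0622  0.0012] 0.12695461497206034 78.2429301738739
```

View pics/s8.png

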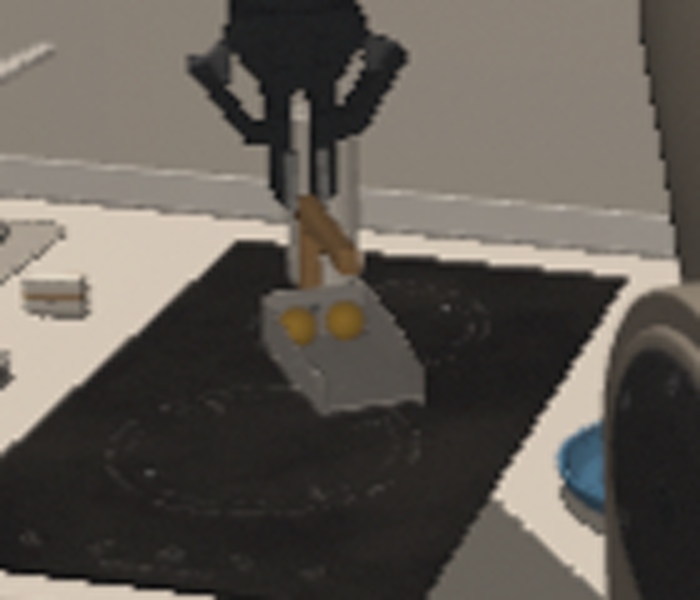

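The scoop is up and level, with both balls at the back at crop (298,325) and (345,320). Carrying it smoothly to the dish.

apply_moves(
  deltas=[
    [1,[0.002,-0.01,0],0],
    [1,[0.01,-0.04,0],0],
    [1,[0.022,-0.09,0],0],
    [1,[0.039,-0.16,0],0],
    [1,[0.061,-0.25,0],0],
    [1,[0.083,-0.34,0],0],
    [1,[0.105,-0.43,0],0],
    [1,[0.127,-0.52,0],0],
    [1,[0.147,-0.6,0],0],
    [1,[0.164,-0.67,0],0],
    [1,[0.178,-0.73,0],0],
    [1,[0.188,-0.77,0],0],
  ],
  squeeze=80,
)

```text
t: 11.9
eef_pos: [0.6768, 0.2653, 0.1289]
tool_rot: [0.0, -0.298, 0.955, -0.0]
contact_force: [-0.4, -0.4, -2.2]
gripper_width: 0.125
grasp_force: 78.3
```

apply_moves(
  deltas=[
    [1,[0.004,-0.015,0],0],
    [1,[0.005,-0.02,0],0],
    [1,[0.005,-0.02,0.02],0],
    [1,[0.005,-0.02,0.04],0],
    [1,[0.005,-0.02,0.05],0],
    [1,[0.005,-0.02,0.05],0],
    [1,[0.005,-0.02,0.05],0],
  ],
  squeeze=80,
)

```text
t: 12.6
eef_pos: [0.6776, 0.263, 0.1188]
tool_rot: [-0.0, -0.299, 0.954, 0.0]
contact_force: [0.7, 0.4, -0.7]
gripper_width: 0.123
grasp_force: 78.3
```

```bash
python3 st.py s9
python3 - <<'E'
from h import *
p=bot.read_camera("top"); save(p,"top9")
a=p["color"][130:240,190:330,::-1]
q=bot.read_camera("scene"); b=q["color"][100:240,190:360,::-1]
a=cv2.resize(a,(560,440),interpolation=2)[:, :]; b=cv2.resize(b,(680,560),interpolation=2)
c=np.zeros((600,800,3),'uint8'); a=cv2.resize(a,(400,314)); b=cv2.resize(b,(400,329)); c[:314,:400]=a; c[:329,400:]=b; cv2.imwrite("pics/both9.png",c[:330])
for t in("choc_a","scoop"):
    for d in bot.look_for(p,t)[:3]: print(t,d["point"],d["confidence"])
E
```

```text
12.9 [0.6778 0.2628 0.1191] F [-0.1724  0.2946 -1.6416] T [ 0.0214 -0.0865  0.0121] 0.12714221400948492 78.26482057571411
scoop [0.6086, 0.2366, 0.0473] 0.64
```

View pics/both9.png

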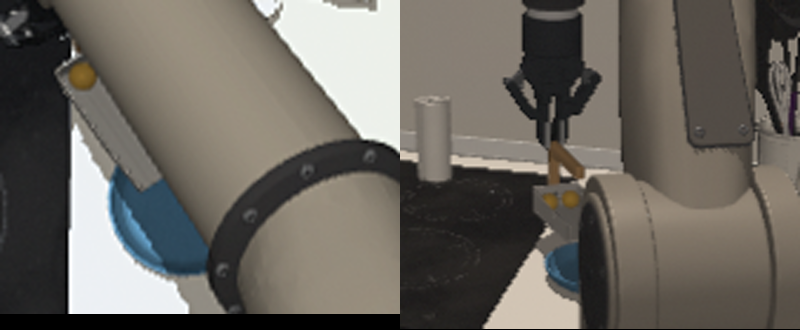

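Both balls are in the scoop, at (548,200) and (570,200) in the right-hand half. The scoop's left lip corner is at (148,190) in the left-hand top crop, over the blue dish's near side. Quick check of that corner against the prediction.

Run:
```python
from h import *
np.set_printoptions(precision=4,suppress=True)
p=bot.read_camera("top")
s=140/400
f=lambda u,v,z:pix(p,(190+u*s-.5,130+v*s-.5),z)
L=f(148,190,.049);K=f(60,72,.07);e=bot.get_obs()["eef_pos"]
d=np.array([.8228,.5684]);n=np.array([-d[1],d[0]]);c=np.array([.5475,.173])
for q in(L,K): print(q,"rel dish along d",(q[:2]-c)@d,"n",(q[:2]-c)@n,"rel tcp",(q-e)[:2]@d)
print(np.degrees(np.arctan2(*(K-L)[1::-1])))
im=p["color"];hsv=cv2.cvtColor(im,cv2.COLOR_RGB2HSV);b=cv2.inRange(hsv,(95,80,60),(125,255,255));y,x=np.where(b[150:260,200:310]);print(x.min()+200,y.max()+150)
```

```text
[0.5527 0.2046 0.049 ] rel dish along d 0.022275988256859725 n 0.023029125354903097 rel tcp -0.13591153600279926
[0.649  0.2782 0.07  ] rel dish along d 0.14330030124044502 n 0.028847808720659604 rel tcp -0.01488722301921397
37.389759610717235
228 225
```

The prediction holds: the lip is 22 mm short of the dish centre and the dish hasn't moved. Lowering until the foot is just above the rim, then easing the grip.

apply_moves(
  deltas=[
    [1,[0,0,0.01],0],
    [1,[0,0,0.025],0],
    [1,[0,0,0.04],0],
    [1,[0,0,0.055],0],
    [1,[0,0,0.064],0],
    [1,[0,0,0.064],0],
    [1,[0,0,0.064],0],
  ],
  squeeze=80,
)

```text
t: 13.85
eef_pos: [0.6777, 0.2628, 0.1061]
tool_rot: [-0.0, -0.298, 0.954, 0.0]
contact_force: [0.2, 0.1, -0.9]
gripper_width: 0.129
grasp_force: 78.3
```

```bash
python3 st.py s10
```

```text
14.15 [0.6777 0.2629 0.1062] F [-0.1456 -0.3407 -1.3959] T [ 0.0314 -0.048  -0.0148] 0.1256031394690065 78.25903415679932
```

apply_moves(
  deltas=[
    [1,[0,0,0],0],
    [0.86,[0,0,0],0],
    [0.846,[0,0,0],0],
    [0.843,[0,0,0],0],
    [0.841,[0,0,0],0],
    [0.84,[0,0,0],0],
    [0.84,[0,0,0],0],
    [0.84,[0,0,0],0],
  ],
  squeeze=20,
)

```text
t: 14.95
eef_pos: [0.6776, 0.2628, 0.1061]
tool_rot: [-0.0, -0.298, 0.954, -0.0]
contact_force: [0.1, -0.1, -1.7]
gripper_width: 0.159
grasp_force: 7.3
```

```bash
python3 st.py s11
```

```text
15.25 [0.6777 0.2628 0.1061] F [ 0.0417 -0.1799 -1.3597] T [-0.004   0.005   0.0061] 0.1587101313830192 7.269259393215179
```

The wrist moment is now zero, so the scoop's foot rests on the rim with light pads. Raising the handle end slowly, moving forward with it.

apply_moves(
  deltas=[
    [0.84,[0.004,-0.004,0],0],
    [0.84,[0.004,0,-0.004],0],
    [0.84,[0.008,0,-0.009],0],
    [0.84,[0.013,0,-0.014],0],
    [0.84,[0.018,0,-0.019],0],
    [0.84,[0.024,0,-0.025],0],
    [0.84,[0.03,0,-0.031],0],
    [0.84,[0.035,0,-0.036],0],
    [0.84,[0.039,0,-0.04],0],
    [0.84,[0.039,0,-0.04],0],
  ],
)

```text
t: 16.25
eef_pos: [0.6713, 0.2583, 0.1143]
tool_rot: [0.0, -0.298, 0.954, 0.0]
contact_force: [-0.2, -0.0, -1.4]
gripper_width: 0.158
grasp_force: 7.2
```

```bash
cat > ck.py <<'E'
from h import *
import sys
p=bot.read_camera("top");q=bot.read_camera("scene");n=sys.argv[1]
for r,nm in((p,"top"),(q,"scene")):
    h=cv2.cvtColor(r["color"],cv2.COLOR_RGB2HSV);m=cv2.inRange(h,(17,150,90),(28,255,255));k,l,s,c=cv2.connectedComponentsWithStats(m)
    print(nm,[(c[i].round(0).tolist(),int(s[i,4])) for i in range(1,k) if s[i,4]>6],[ (np.round(d["point"],3).tolist(),d["confidence"]) for d in bot.look_for(r,"choc_a")])
h=cv2.cvtColor(p["color"],cv2.COLOR_RGB2HSV);b=cv2.inRange(h,(95,80,60),(125,255,255));y,x=np.where(b[150:260,200:310]);print("dish edge",x.min()+200,y.max()+150)
c=np.zeros((330,800,3),'uint8'); c[:314,:400]=cv2.resize(p["color"][130:240,190:330,::-1],(400,314),interpolation=2); c[:329,400:]=cv2.resize(q["color"][100:240,190:360,::-1],(400,329),interpolation=2); cv2.imwrite(f"pics/{n}.png",c)
E
python3 st.py s12; python3 ck.py b12
```

```text
16.55 [0.6713 0.2584 0.1141] F [-0.6225 -0.2732 -1.3606] T [-0.0178 -0.0274 -0.0017] 0.1550629087161941 7.2568389773368835
top [([247.0, 199.0], 57)] [([0.541, 0.19, 0.025], 0.59)]
scene [] []
dish edge 228 225
```

View pics/b12.png

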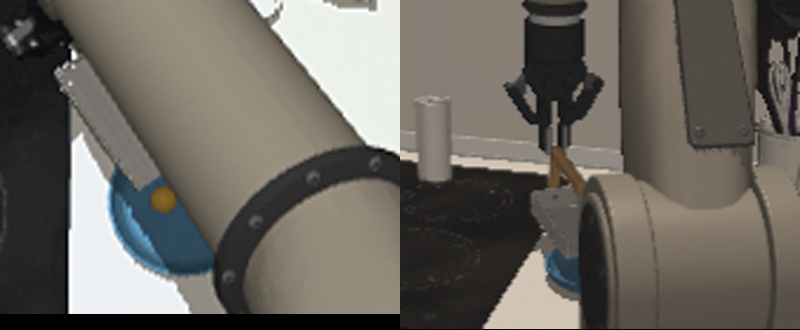

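One ball is in the dish at (162,200) in the left crop, and the back of the scoop is empty. The other ball may be behind the arm. I'll continue tipping gently to about 20°.

apply_moves(
  deltas=[
    [0.84,[0.008,0,-0.007],0],
    [0.84,[0.018,0,-0.015],0],
    [0.84,[0.03,0,-0.025],0],
    [0.84,[0.042,0,-0.035],0],
    [0.84,[0.054,0,-0.043],0],
    [0.84,[0.068,0,-0.052],0],
    [0.84,[0.082,0,-0.062],0],
    [0.84,[0.097,0,-0.072],0],
    [0.84,[0.112,0,-0.082],0],
    [0.84,[0.126,0,-0.09],0],
    [0.84,[0.135,0,-0.095],0],
    [0.84,[0.135,0,-0.095],0],
  ],
)

```text
t: 17.95
eef_pos: [0.649, 0.2428, 0.1333]
tool_rot: [0.0, -0.298, 0.954, -0.0]
contact_force: [0.5, 0.0, -1.3]
gripper_width: 0.161
grasp_force: 7.2
```

```bash
python3 st.py s13; python3 ck.py b13
```

```text
18.25 [0.6491 0.243  0.1329] F [ 0.0995  0.0937 -1.4888] T [ 0.0574 -0.0596  0.015 ] 0.1577230352333779 7.217963933944702
top [([259.0, 215.0], 54)] [([0.502, 0.162, 0.026], 0.37)]
scene [] []
dish edge 228 225
```

apply_moves(
  deltas=[
    [0.8388,[0,0,0],0],
    [0.8388,[0,0,0],0],
    [0.8388,[0,0,0],0],
  ],
)

```text
t: 18.75
eef_pos: [0.6491, 0.2429, 0.1331]
tool_rot: [-0.0, -0.298, 0.954, -0.0]
contact_force: [-0.2, 0.8, -1.5]
gripper_width: 0.159
grasp_force: 5.0
```

```bash
python3 st.py s14; python3 ck.py b14
```

```text
19.05 [0.6491 0.243  0.1331] F [ 0.1559 -0.0527 -1.1886] T [-0.0127 -0.0211  0.0284] 0.16145675983558075 4.964836165308952
top [([259.0, 215.0], 54)] [([0.502, 0.161, 0.03], 0.63), ([0.526, 0.196, 0.003], 0.23)]
scene [] []
dish edge 228 225
```

apply_moves(
  deltas=[
    [0.8388,[0.012,0,-0.006],0],
    [0.8388,[0.025,0,-0.012],0],
    [0.8388,[0.04,0,-0.019],0],
    [0.8388,[0.052,0,-0.024],0],
    [0.8388,[0.06,0,-0.027],0],
    [0.8388,[0.06,0,-0.027],0],
    [0.8388,[0.06,0,-0.027],0],
    [0.8388,[0.06,0,-0.027],0],
  ],
)

```text
t: 20.05
eef_pos: [0.6392, 0.2362, 0.1384]
tool_rot: [-0.0, -0.298, 0.954, 0.0]
contact_force: [0.0, -0.5, -1.6]
gripper_width: 0.161
grasp_force: 5.0
```

```bash
python3 st.py s15; python3 ck.py b15
```

```text
20.35 [0.6392 0.2362 0.1384] F [ 0.309  -0.109  -1.3436] T [ 0.0203 -0.0329  0.0028] 0.15880698965606932 4.952536448836327
top [([259.0, 215.0], 54)] [([0.525, 0.196, 0.001], 0.47)]
scene [] [([0.538, 0.214, 0.019], 0.53)]
dish edge 228 225
```

apply_moves(
  deltas=[
    [0.86,[0,0,0],0],
    [1,[0,0,0],0],
    [1,[0,0,0],0],
    [1,[0,0,-0.02],0],
    [1,[0,0,-0.05],0],
    [1,[0,0,-0.1],0],
    [1,[0,0,-0.16],0],
    [1,[0,0,-0.22],0],
    [1,[0,0,-0.28],0],
    [1,[0,0,-0.33],0],
    [1,[0,0,-0.35],0],
    [1,[0,0,-0.35],0],
  ],
  squeeze=80,
)

```text
t: 21.75
eef_pos: [0.6396, 0.2363, 0.2094]
tool_rot: [0.001, -0.298, 0.954, 0.0]
contact_force: [0.1, 0.4, -1.7]
gripper_width: 0.126
grasp_force: 78.2
```

apply_moves(
  deltas=[
    [1,[-0.01,0.02,0],0],
    [1,[-0.04,0.07,0],0],
    [1,[-0.08,0.14,0],0],
    [1,[-0.12,0.22,0],0],
    [1,[-0.17,0.32,0],0],
    [1,[-0.23,0.43,0],0],
    [1,[-0.29,0.54,0],0],
    [1,[-0.34,0.63,0],0],
    [1,[-0.38,0.71,0],0],
    [1,[-0.41,0.76,0],0],
    [1,[-0.426,0.79,0],0],
    [1,[-0.426,0.79,0],0],
  ],
)

```text
t: 22.95
eef_pos: [0.619, 0.4153, 0.2083]
tool_rot: [-0.0, -0.299, 0.954, 0.0]
contact_force: [-0.6, 0.9, -1.4]
gripper_width: 0.123
grasp_force: 78.3
```

```bash
python3 st.py s16; python3 ck.py b16
python3 - <<'E'
from h import *
p=bot.read_camera("top");q=bot.read_camera("scene")
c=np.zeros((420,800,3),'uint8'); c[:400,:400]=cv2.resize(p["color"][140:240,200:300,::-1],(400,400),interpolation=2); c[:420,400:]=cv2.resize(q["color"][100:240,150:283,::-1],(400,420),interpolation=2); cv2.imwrite("pics/z.png",c)
E
```

```text
23.25 [0.6198 0.4134 0.2086] F [-0.2903  0.1699 -1.4481] T [ 0.0141 -0.0269 -0.0225] 0.12615550238534642 78.25599431991577
top [([268.0, 210.0], 60)] []
scene [] []
dish edge 230 221
```

View pics/z.png

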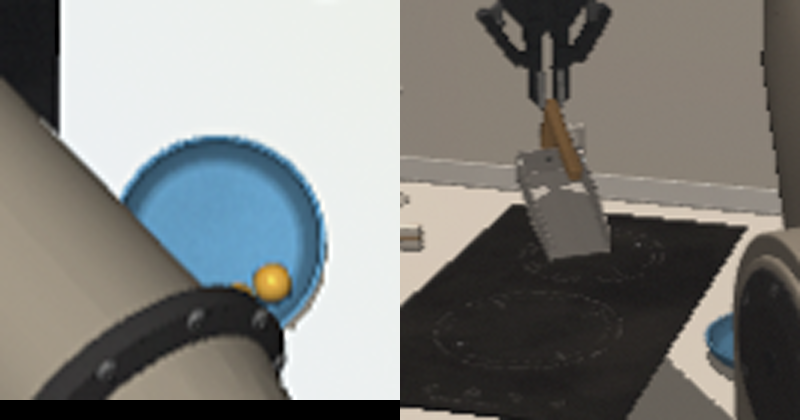

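Left half: both balls lie in the blue dish, one at (272,283) and the other peeking out at (240,290), and the dish is where it was. Right half: the scoop is empty, tilted about 26° over the hob. Next I'll set it down, letting the lip touch the hob first so it levels itself in the light grip.

apply_moves(
  deltas=[
    [1,[0.02,0,0.03],0],
    [1,[0.05,0,0.08],0],
    [1,[0.08,0,0.14],0],
    [1,[0.12,0,0.2],0],
    [1,[0.16,0,0.26],0],
    [1,[0.19,0,0.31],0],
    [1,[0.2,0,0.335],0],
    [1,[0.2,0,0.34],0],
    [1,[0.2,0,0.34],0],
  ],
  squeeze=80,
)

```text
t: 24.45
eef_pos: [0.5867, 0.392, 0.1407]
tool_rot: [0.0, -0.298, 0.954, 0.0]
contact_force: [0.2, 1.0, -1.3]
gripper_width: 0.13
grasp_force: 78.3
```

```bash
python3 st.py s17
```

```text
24.75 [0.5867 0.392  0.1409] F [ 0.0477 -0.0462 -1.2243] T [ 0.0292 -0.0455 -0.0001] 0.12183163303854183 78.26131939888
```

apply_moves(
  deltas=[
    [0.86,[0,0,0],0],
    [0.846,[0,0,0],0],
    [0.843,[0,0,0.01],0],
    [0.841,[0,0,0.02],0],
    [0.84,[-0.02,0,0.035],0],
    [0.84,[-0.043,0,0.05],0],
    [0.84,[-0.067,0,0.068],0],
    [0.84,[-0.093,0,0.09],0],
    [0.84,[-0.12,0,0.113],0],
    [0.84,[-0.145,0,0.136],0],
    [0.84,[-0.169,0,0.16],0],
    [0.84,[-0.169,0,0.16],0],
  ],
  squeeze=20,
)

```text
t: 25.95
eef_pos: [0.614, 0.4109, 0.1071]
tool_rot: [-0.001, -0.298, 0.954, -0.0]
contact_force: [1.0, 0.1, -0.3]
gripper_width: 0.158
grasp_force: 7.5
```

```bash
python3 st.py s18
```

```text
26.25 [0.6135 0.4106 0.1082] F [ 0.3958  0.0778 -0.3473] T [-0.0291  0.0058 -0.0211] 0.15710087017562385 7.383969873189926
```

apply_moves(
  deltas=[
    [0.84,[-0.01,0,0.012],0],
    [0.84,[-0.022,0,0.026],0],
    [0.84,[-0.034,0,0.04],0],
    [0.84,[-0.046,0,0.054],0],
    [0.84,[-0.057,0,0.068],0],
    [0.84,[-0.067,0,0.082],0],
    [0.84,[-0.076,0,0.094],0],
    [0.84,[-0.082,0,0.102],0],
    [0.84,[-0.083,0,0.106],0],
    [0.84,[-0.083,0,0.106],0],
    [0.84,[-0.083,0,0.106],0],
  ],
)

```text
t: 27.35
eef_pos: [0.6277, 0.4204, 0.0873]
tool_rot: [-0.0, -0.298, 0.954, 0.0]
contact_force: [0.2, 0.2, 0.2]
gripper_width: 0.16
grasp_force: 7.5
```

```bash
python3 st.py s19
```

```text
27.65 [0.6277 0.4204 0.0873] F [0.6896 0.3283 0.2197] T [ 0.043  -0.0881  0.0031] 0.16109530911157124 7.534040808677673
```

apply_moves(
  deltas=[
    [0.838,[0,0,0],0],
    [0.83,[0,0,0],0],
    [0.8,[0,0,0],0],
    [0.7,[0,0,0],0],
    [0.5,[0,0,0],0],
    [0.2,[0,0,0],0],
    [0,[0,0,0],0],
    [0,[0,0,0],0],
    [0,[0,0,0],0],
  ],
)

```text
t: 28.55
eef_pos: [0.6278, 0.4205, 0.0873]
tool_rot: [-0.0, -0.298, 0.954, 0.0]
contact_force: [0.2, -0.3, 0.4]
gripper_width: 1.001
grasp_force: 0.0
```

apply_moves(
  deltas=[
    [0,[0,0,-0.03],0],
    [0,[0,0,-0.1],0],
    [0,[0,0,-0.2],0],
    [0,[0,0,-0.35],0],
    [0,[0,0,-0.5],0],
    [0,[0,0,-0.65],0],
    [0,[0,0,-0.7],0],
    [0,[0,0.3,-0.7],0],
    [0,[0,0.6,-0.7],0],
    [0,[0,0.8,-0.7],0],
    [0,[0,0.9,-0.7],0],
    [0,[0,0.9,-0.7],0],
  ],
)

```text
t: 29.75
eef_pos: [0.5185, 0.5747, 0.2269]
tool_rot: [-0.001, -0.303, 0.953, 0.002]
contact_force: [0.1, 0.6, -0.7]
gripper_width: 0.999
grasp_force: 0.0
```

```bash
python3 st.py s20; python3 ck.py b20
python3 - <<'E'
from h import *
np.set_printoptions(precision=3,suppress=True)
p=bot.read_camera("top"); im=p["color"]; hsv=cv2.cvtColor(im,cv2.COLOR_RGB2HSV)
blue=cv2.inRange(hsv,(95,80,60),(125,255,255)); n,l,s,c=cv2.connectedComponentsWithStats(blue); k=1+np.argmax(s[1:,4])
cn,_=cv2.findContours((l==k).astype('uint8'),0,1); h=cv2.convexHull(max(cn,key=len)); print(s[k],cv2.minEnclosingCircle(h),cv2.fitEllipse(h))
for t in("scoop","blue_dish"): print(t,[(np.array(d["point"]),d["confidence"]) for d in bot.look_for(p,t)])
# expected scoop features if upright at TCP release pose
d=np.array([.8228,.5684]);o=np.array([.6277,.4204])-.136*d
m=cv2.inRange(hsv,(8,70,90),(22,255,255)); n,l,s,c=cv2.connectedComponentsWithStats(m[130:240,100:220])
print("wood",[(c[i]+[100,130],s[i]+[100,130,0,0,0]) for i in range(1,n) if s[i,4]>30], "expect",proj(p,np.r_[o+.036*d,.097]),proj(p,np.r_[o+.136*d,.097]))
E
```

```text
30.05 [0.527  0.5666 0.2274] F [ 0.5627 -0.1038 -0.0056] T [-0.0411 -0.0391 -0.0162] 0.9960158244834794 0.0
top [([268.0, 210.0], 59), ([259.0, 215.0], 60)] [([0.503, 0.161, 0.026], 0.53), ([0.518, 0.14, 0.022], 0.48)]
scene [] []
dish edge 228 226
[ 228  174   53   53 2051] ((254.0, 200.0), 26.683427810668945) ((254.0259552001953, 199.8531036376953), (52.318023681640625, 53.21302032470703), 96.10505676269531)
scoop [(array([0.57 , 0.383, 0.014]), 0.85)]
blue_dish [(array([0.553, 0.177, 0.003]), 0.6)]
wood [(array([160.599, 178.318]), array([147, 160,  28,  37, 242]))] expect [172.278 195.744] [148.354 160.661]
```

Both balls show in the dish, its centre is unchanged to within 0.1 pixel, and the handle's position in the picture matches an upright scoop. Handing in.

```bash
python3 -c "
from station import bot; print(bot.hand_in())"
```

```text
the job is handed in; nothing more can be done
None
```

Both chocolates are in the blue dish, which has not moved, and the empty scoop stands upright on the hob, released; the job is handed in at about 30 s, with no verdict reported back.

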